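Prop the soft-close cover and reset the dial

TASK

The mixer's dial must be set back to its index mark, but it lies under a soft-close cover that sinks shut by itself, with an aluminium bar parked on top. Lift the bar off and put it down on the bench, swing the cover up by its tab, then take the bar again and lay it on the instrument's raised shelf with one end pushed up to the hinge side, so that the cover rests against it and stays open steeply (60 degrees or more). Only then turn the dial until its white line points at the white index mark, and leave the cover propped, the dial set and the other things on the bench where they were.

Things in the scene. Friction and masses are not known exactly. Their poses are not given: they have to be found in the camera images.
- device: White instrument fixed to the bench, 210 (own x) by 180 mm (own y); origin at the centre of its underside, z up. Far half (x 10 to 105): raised flat shelf, top 98 mm above the bench. Near half (x -105 to 10): low deck 50 mm above the bench with the dial, open to -x and -y; a 12 mm wall, 98 mm high, along its +y side. White 6 x 12 mm index mark on the deck at x -58, y -84
- hinge (a point): Middle of the cover's hinge line, fixed on the device at own x 0, y +80 mm, 99.5 mm above the bench; the hinge line runs along the device's x axis. Axes as the device's
- cover (a joint): Cover angle, rad: 0 closed (level), grows as its free edge (device -y side) swings up towards +y; stop at 1.45. Grey plate 210 mm along the hinge, 160 mm from hinge to free edge, 6 mm thick, underside in the hinge line's plane. Damped hinge: about 4 N at the tab swings it up at 0.4 rad/s; let go it sinks slowly, 1.45 to about 1.2 rad in the first 8 s, then faster
- tab (a point): Grip point on the tab standing on the cover's outer face near its free edge, 143 mm from the hinge line, 33 mm off the underside's plane. Tab 14 mm thick along the hinge (device x), 30 mm along the cover, 40 mm tall. Pinched across its thickness it pivots between the fingers as the cover turns. Axes turn with the cover (x along the hinge, z out of the outer face)
- shelf_top (a point): Point on top of the raised shelf, at device x 62, y 0 mm, 98 mm above the bench: the middle of a good line for the bar, which is laid along the device's y there, clear of the dial. Axes as the device's
- bar: Plain aluminium bar 130 x 40 x 36 mm (own x, y, z), about 0.45 kg; origin at the centre of its underside. Starts on the closed cover, lying along the hinge, its middle about 50 mm from the hinge line. Lying on the shelf along device y, it props the cover with its end: 10 mm from the hinge line holds about 1.29 rad, 20 mm 1.05; pushing it nearer raises the cover
- bar_center (a point): Centre of the bar; axes as the bar's
- dial (a joint): Dial angle, rad: 0 when its white line points at the index mark (device -y), grows clockwise seen from above; stops at -0.6 and 1.6. It starts at 0.5 to 1.0, so it is to be turned counterclockwise. Friction 0.05 N m, stays where it is left
- dial_grip (a point): On the dial's vertical axis (device x -58, y -52 mm), 80 mm above the bench, where to grip it. Smooth black cylinder, 48 mm diameter, top 91 mm above the bench, white radial line on top; can be gripped at any yaw. The propped cover stands on its +y side: a wide gripper keeps its long side near device x
- bottle: Amber jar, 70 mm diameter, 150 mm high, loose on the bench to the right, origin at the centre of its underside; not to be moved
- slide_box: White flat slide box 180 x 100 x 32 mm, loose on the bench to the right, origin at the centre of its underside; not to be moved
- beaker: White beaker, 84 mm diameter, 100 mm high, loose on the bench to the left, origin at the centre of its underside; not to be moved
Mind the look-alikes: they are no part of the job. Leave any blue or red look-alike of the bar alone.

How it is judged:
On the way, in this order (a step that is already met when the one before it is completed fails the run):
1. the bar is put down on the bench and let go, with the cover still closed (height (world z) of bar_center below 0.026 m and contact force between bar and the fingers below 0.1 N and linear speed of bar below 0.03 m/s and value of joint cover below 0.15 rad), for 0.2 s.
2. the cover is swung up to at least 1.2 rad (value of joint cover above 1.2 rad), for 0.1 s.
3. the bar lies released on the raised shelf, the cover at 60 degrees or more, the dial not yet turned back (still above 0.35 rad) (z of bar_center in the frame of device between 0.11 and 0.123 m and x of bar_center in the frame of device above 0.01 m and contact force between bar and the fingers below 0.1 N and value of joint cover above 1.045 rad and value of joint dial above 0.35 rad), for 0.2 s.
At the end, for the whole second after the job is handed in: The bar lies at rest on the raised shelf; the cover rests on it, no longer sinking (slower than 0.006 rad/s), open 60 degrees (1.045 rad) or more; the dial's white line points at the index mark within 8 degrees (0.14 rad) (value of joint dial between -0.14 and 0.14 rad and value of joint cover above 1.045 rad and velocity of joint cover above -0.006 rad/s and z of bar_center in the frame of device between 0.11 and 0.123 m and x of bar_center in the frame of device above 0.01 m and linear speed of bar below 0.02 m/s); the robot touches nothing.
It fails at once if a bystander is moved more than 30 mm (distance of any of bottle, slide_box, beaker from where it was at the start of the episode above 0.03 m).
It also fails if it takes over 72 s, if anything falls off the work surface, if the arm or the gripper's body presses on something with over 40 N, if the wrist force passes 120 N, or if a joint passes its speed limit or range.

ROBOT

A 6-joint arm with a two-finger parallel gripper is mounted at the origin on the work surface. World frame = base frame: x ahead of the robot, y to its left, z up, the work surface at z = 0. Lengths are in m, angles in rad, forces in N, time in s.
With the tool pointing down it reaches from about 0.375 to 0.925 m from the base axis. Payload 5.7 kg.
Tool frame: the origin (TCP) lies midway between the tips of the shut fingers; the grasp point (between the pads) lies env.tcp_to_grasp behind it (env.tcp_to_grasp is the distance from the TCP to the grasp point, in m); z points along the fingers, y is the direction in which the jaws open and shut (so a half turn about z gives the same grasp; the last joint's range is limited). The gripper opens to 88 mm and grips with 3 to 60 N. Pads are 20 mm wide; open, the fingers measure 115 mm over their backs; the gripper's body (75 mm by 178 mm) begins 61 mm behind the grasp point.
Start: joints at [1.056, 0.359, 1.51, -0, 1.272, -0.115], TCP at [0.234, 0.553, 0.223] pointing down, gripper open.
Joint ranges: [-2.97, 2.97], [-1.01, 2.36], [0.21, 2.38], [-0.96, 4.11], [0.2, 2.71], [-2.98, 2.98]. Speed limits (rad/s): [2.39, 2.39, 3.14, 3.14, 3.14, 3.14].

INTERFACE

Orientations are given as a unit quaternion [x, y, z, w].
In Python, from station import env gives the robot as it stands. Calls block until the motion is done:
- env.goto(position, orientation): joint-space move of the TCP to a pose.
- env.line_to(position, attitude=None, v=0.15, f_stop=None): straight line of the TCP; attitude=None keeps the orientation; v is the mean speed in m/s. With f_stop (N) it stops when the force on the tool has changed by that much, and returns True; else False.
- env.goto_joints(angles): joint-space move.
- env.open_gripper() and env.grasp(strength=None): open the fingers fully, or close them until they stop; strength is the grip in N (None keeps the last).
- env.dwell(seconds).
- env.solve_ik(position, orientation): joint angles nearest the present ones, or None.
- env.observe(): the state.
- env.capture(name): name is "scene" or "top"; returns the picture (480x640x3 uint8, red, green, blue); there is no depth.
- env.camera_info(name): a dict with "K" (3x3 intrinsics, pixels), "rvec" (rotation vector, rad) and "tvec" (3), from world to camera coordinates, as OpenCV has them. Camera axes: x right, y down, z forward; pixel columns grow to the right and rows downward; lengths in m; the calibration is good to about 2 mm. A picture is of the moment at which its call begins. camera_info takes no time and is no camera call.
A pose or a line that the arm cannot do raises env.IKError and nothing moves.
- env.job_done(): hands the job in, once; it reports no verdict.
The state is a dict: "time_s": time; "joint_pos": joint angles; "joint_velocities": joint speeds; "effort": joint torques, N m; "tool_pos": TCP position; "ee_rot": TCP orientation; "force": force on the tool from outside, world axes, zero at the start; "ft_torque": the same for the moment, N m; "opening": opening from 0.0 (shut) to 1.0 (fully open).
Only numpy, scipy, OpenCV 4.12 (cv2) and the standard library are available. Lean on these libraries where they do the work, as an engineer would, in place of code of your own. Each camera call takes 0.05 s, during which the arm holds its last target. There are 200 camera calls.

## Working session

There is one attempt and no reset: what is moved stays moved. The work goes in short steps, each a Python script; the robot and the scene stay as the last script left them, time stands still between calls to the robot, and variables do not carry over. Pictures are saved under pics/ and viewed, about 8 in all and at most 12, crops included, and the job is handed in when it is done.

```bash
ls; mkdir -p pics
python3 - <<'E'
from station import env
import cv2,numpy as np
for n in("scene","top"):
    im=env.capture(n); cv2.imwrite(f"pics/{n}0.png",im[:,:,::-1])
    c=env.camera_info(n); print(n,c)
    R=cv2.Rodrigues(np.array(c["rvec"],float))[0]; print((-R.T@np.array(c["tvec"])).round(3))
print(env.tcp_to_grasp, env.observe())
E
```

```text
pics
scene {'K': array([[574.51560271,   0.        , 317.49810198],
       [  0.        , 574.51560271, 241.59163528],
       [  0.        ,   0.        ,   1.        ]]), 'rvec': array([ 2.20008303,  0.59359395, -0.24689945]), 'tvec': array([-0.4836811 , -0.08248306,  1.77068695])}
[ 1.096 -1.001  1.083]
top {'K': array([[587.49652248,   0.        , 325.79499953],
       [  0.        , 587.49652248, 238.05680649],
       [  0.        ,   0.        ,   1.        ]]), 'rvec': array([ 2.17112028, -2.11903102,  0.13562781]), 'tvec': array([-0.01023156,  0.53277005,  1.40470511])}
[ 0.336 -0.015  1.464]
0.0187 {'time_s': 0.1, 'joint_pos': array([ 1.05591024e+00,  3.59422178e-01,  1.51131171e+00,  1.22475086e-05,
        1.27252307e+00, -1.15098330e-01]), 'joint_velocities': array([-0.00059937, -0.0004528 , -0.00371098, -0.00019235, -0.00118871,
       -0.00032137]), 'effort': array([ 3.98364791e-04, -5.16357136e+01, -2.71406740e+01,  6.77392376e-02,
        2.76374380e-02, -2.04470552e-05]), 'tool_pos': array([0.23322571, 0.55213743, 0.22190485]), 'ee_rot': array([ 1.98567022e-01,  9.80086958e-01, -7.89394936e-04, -2.63371776e-04]), 'force': array([-0.32253192, -0.12419274,  0.32470001]), 'ft_torque': array([-0.00741844, -0.03599768,  0.05269189]), 'opening': 0.999229737380452}
```

View pics/scene0.png

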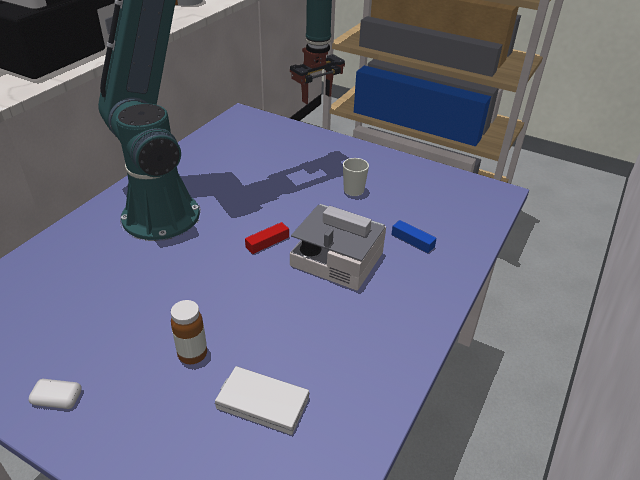

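View pics/top0.png

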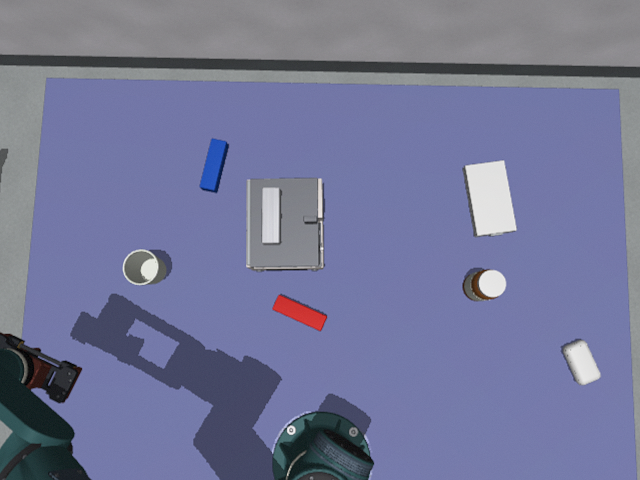

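Top view: the plain aluminium bar is at about (271,215) on the grey cover. Red (300,312) and blue (214,165) bars are look-alikes. The tab is at (310,219), so the hinge is on the left (+y). I'll confirm in an enlarged crop.

Run:
```python
import cv2,numpy as np
a=cv2.imread("pics/top0.png")[170:280,235:335]; b=cv2.imread("pics/scene0.png")[195:295,280:395]
a=cv2.resize(a,(545,600),interpolation=cv2.INTER_CUBIC)  # x5.45
cv2.imwrite("pics/c1.png",a)
b=cv2.resize(b,(690,600),interpolation=cv2.INTER_CUBIC)
cv2.imwrite("pics/c2.png",b)
```

```text
(no output)
```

View pics/c1.png

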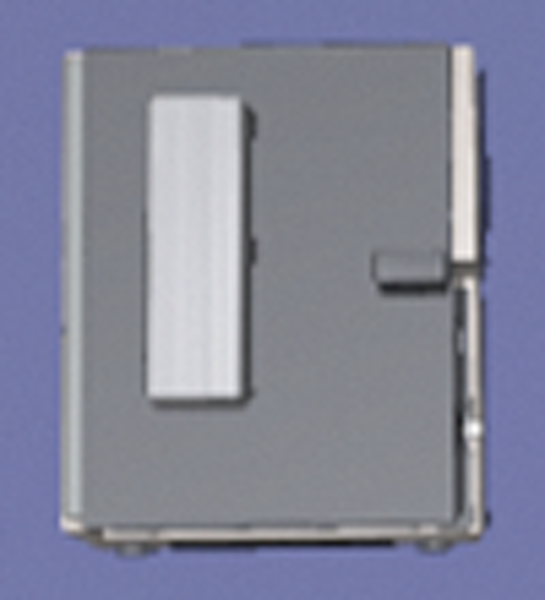

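View pics/c2.png

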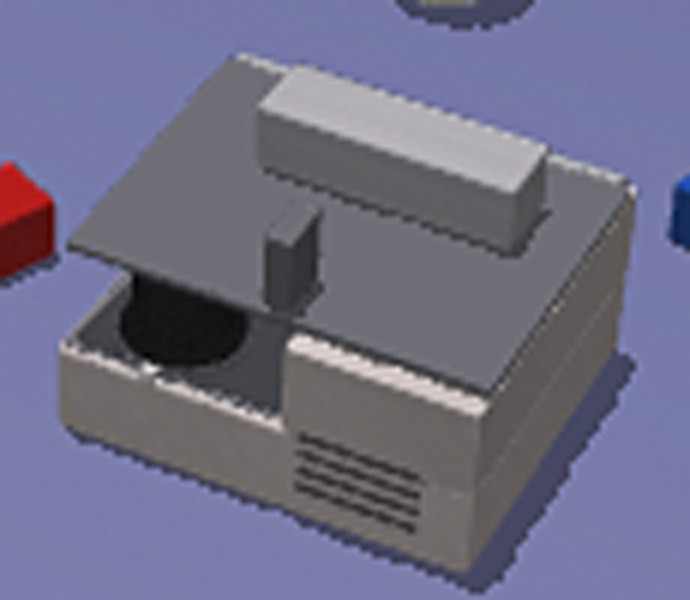

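The crops confirm it: the plain grey-white bar lies along the hinge, its top corners at crop px (152,97) to (242,398). The tab, free edge and low deck with the dial are all visible. Next I fit the device and bar poses from corners in both views.

```bash
cat > h.py <<'E'
import numpy as np, cv2, json
from scipy.optimize import least_squares
from scipy.spatial.transform import Rotation as Rn
from station import env
def proj(cam,P):
    c=env.camera_info(cam); return cv2.projectPoints(np.array(P,float).reshape(-1,3),np.array(c["rvec"]),np.array(c["tvec"]),c["K"],None)[0][:,0]
def T(p,P):
    P=np.array(P,float); c,s=np.cos(p[2]),np.sin(p[2])
    return np.c_[p[0]+c*P[:,0]-s*P[:,1],p[1]+s*P[:,0]+c*P[:,1],P[:,2]]
def fit(obs,p0):  # obs: {cam:[(pt3 in mm,(u,v))...]}
    def r(p): return np.concatenate([(proj(c,T(p,np.array([o[0] for o in L])/1e3))-[o[1] for o in L]).ravel() for c,L in obs.items()])
    s=least_squares(r,p0,loss="soft_l1"); return s.x,r(s.x).reshape(-1,2)
E
python3 - <<'E'
from h import *
t=lambda u,v:(235+(u+.5)/5.45-.5,170+(v+.5)/5.4545-.5)
s=lambda u,v:(280+(u+.5)/6-.5,195+(v+.5)/6-.5)
top=[((105,-80,105.5),t(450,46)),((-105,-80,105.5),t(455,522)),((-105,80,105.5),t(83,522)),((105,90,98),t(67,52)),((105,-90,98),t(474,47)),((-105,-90,50),t(482,530)),
 ((7,-48,145.5),t(373,252)),((7,-78,145.5),t(446,252)),((-7,-78,145.5),t(446,283)),((-7,-48,145.5),t(373,283))]
sc=[((105,-80,105.5),s(487,391)),((-105,-80,105.5),s(70,244)),((-105,80,105.5),s(237,57)),((105,90,98),s(632,185)),((105,-90,98),s(483,410)),((-105,-90,50),s(62,348)),((-105,-90,0),s(62,428)),((105,-90,0),s(472,570))]
for o in({"top":top,"scene":sc},{"top":top},{"scene":sc}):
    d,r=fit(o,[.5,.08,0]); print(d.round(4)); print(r.round(1).tolist())
bt=[((65,20,36+105.5),t(152,97)),((65,-20,141.5),t(242,97)),((-65,-20,141.5),t(242,398)),((-65,20,141.5),t(149,398))]
bs=[((65,20,141.5),s(545,147)),((65,-20,141.5),s(513,192)),((-65,-20,141.5),s(260,106)),((-65,20,141.5),s(290,66)),((65,-20,105.5),s(515,250)),((-65,-20,105.5),s(260,165))]
for o in({"top":bt,"scene":bs},{"top":bt},{"scene":bs}):
    d,r=fit(o,[.5,.08,0]); print("bar",d.round(4)); print(r.round(1).tolist())
E
```

```text
[0.561  0.1016 0.0376]
[[0.1, -1.1], [0.2, 0.0], [-0.4, 1.0], [-0.8, -0.4], [-0.0, -0.6], [-0.1, 0.6], [0.3, -0.9], [0.0, -1.0], [0.1, -0.7], [0.3, -0.5], [0.7, -0.8], [-1.0, -1.4], [-1.5, -0.8], [1.3, -0.1], [-0.4, 0.5], [-1.3, -1.0], [-1.1, -0.8], [-1.1, 1.0]]
[0.5602 0.1015 0.0339]
[[0.3, -0.6], [0.0, 0.5], [-0.6, 1.2], [-0.6, -0.2], [0.2, -0.1], [-0.3, 1.1], [0.3, -0.4], [0.1, -0.6], [0.1, -0.2], [0.3, -0.1]]
[0.5632 0.101  0.044 ]
[[1.7, -0.5], [-0.4, -0.8], [-1.2, -0.4], [1.9, 0.1], [0.6, 0.8], [-0.7, -0.4], [-0.5, -0.2], [-0.2, 1.4]]
bar [0.57   0.1286 0.0352]
[[-0.3, -0.7], [0.5, -0.9], [0.5, -0.1], [-0.0, 0.1], [1.0, -1.0], [0.3, -0.5], [-1.1, -0.6], [0.5, -1.5], [-1.0, 0.4], [-1.5, 0.0]]
bar [0.5692 0.1289 0.0323]
[[-0.4, -0.3], [0.4, -0.5], [0.2, 0.3], [-0.3, 0.5]]
bar [0.5717 0.1272 0.0398]
[[1.3, -0.6], [0.7, -0.0], [-0.9, -0.0], [0.7, -1.0], [-0.6, 0.8], [-1.2, 0.5]]
```

Device is at about (0.561, 0.1015), yaw 0.036; bar at (0.570, 0.1287). Both views agree to about 3 mm. First step: take the bar off and put it on the bench, turned along device y.

```bash
cat >> h.py <<'E'
D=np.array([.561,.1015,.036]); G=env.tcp_to_grasp
def W(x,y,z): return T(D,[[x/1e3,y/1e3,z/1e3]])[0]          # device mm -> world m
def tcp(x,y,z): return W(x,y,z)+[0,0,G]*np.array([0,0,-1])  # grasp point in device mm, tool down
def quat(a):   # tool down, jaws along device-frame angle a; half turn chosen for smallest |j6|
    best=None
    for k in(0,np.pi):
        b=a+k+D[2]; y=np.array([np.cos(b),np.sin(b),0]); z=np.array([0,0,-1.]); q=Rn.from_matrix(np.c_[np.cross(y,z),y,z]).as_quat()
        j=env.solve_ik(W(-20,0,250),q)
        if j is not None and (best is None or abs(j[5])<best[0]): best=(abs(j[5]),q,j)
    return best[1]
QX,QY=quat(0),quat(np.pi/2)   # jaws along device x / y
def st(msg=""):
    o=env.observe(); print(msg,"t",round(o["time_s"],2),"pos",o["tool_pos"].round(4),"F",o["force"].round(1),"open",round(float(o["opening"]),3),"j6",round(float(o["joint_pos"][5]),2)); return o
E
python3 - <<'E'
from h import *
for n,p,q in[("barup",tcp(10,27,180),QY),("bench",tcp(62,-230,24),QX),("tab",tcp(0,-63,132.5),QX),("tabtop",tcp(0,96,246),QX),("shelf",tcp(62,-30,122),QX),("d-",tcp(-58,-52,80),quat(-.4)),("d+",tcp(-58,-52,80),quat(.4))]:
    j=env.solve_ik(p,q); print(n,p.round(3),None if j is None else j.round(2))
c,s=np.cos(D[2]),np.sin(D[2]); dx,dy=.5700-D[0],.1287-D[1]; bx,by=(c*dx+s*dy)*1e3,(-s*dx+c*dy)*1e3; print(bx,by)
env.goto(tcp(bx,by,200),QY); st("above")
env.line_to(tcp(bx,by,129.5),v=.1,f_stop=8); st("down")
env.grasp(50); st("grasped")
env.line_to(tcp(bx,by,200),v=.15); st("lift")
env.goto(tcp(62,-230,110),QX); st("over")
print(env.line_to(tcp(62,-230,23),v=.08,f_stop=5)); st("bench")
env.open_gripper(); env.line_to(tcp(62,-230,110),v=.2); st("off")
for n in("scene","top"): cv2.imwrite(f"pics/{n}1.png",env.capture(n)[:,:,::-1])
a=cv2.imread("pics/top1.png")[150:310,230:440]; b=cv2.imread("pics/scene1.png")[180:340,240:400]
cv2.imwrite("pics/m1.png",np.hstack([cv2.resize(a,(420,320)),cv2.resize(b,(320,320))]))
E
```

```text
barup [0.57  0.129 0.161] [ 0.1   0.4   1.62 -0.    1.13 -1.5 ]
bench [ 0.631 -0.126  0.005] [-0.3   0.66  1.6  -0.    0.88 -0.34]
tab [0.563 0.039 0.114] [-0.05  0.43  1.71 -0.    1.01 -0.09]
tabtop [0.558 0.197 0.227] [ 0.22  0.34  1.52 -0.    1.28  0.19]
shelf [0.624 0.074 0.103] [ 0.01  0.52  1.57 -0.    1.05 -0.03]
d- [0.505 0.047 0.061] [-0.04  0.44  1.88 -0.    0.82  0.32]
d+ [0.505 0.047 0.061] [-0.04  0.44  1.88 -0.    0.82 -0.48]
9.973157136333931 26.85844628294775
above t 2.06 pos [0.5698 0.1295 0.1814] F [ 0.3 -0.2 -0.6] open 1.002 j6 -1.5
down t 2.92 pos [0.5704 0.1288 0.1112] F [-0.3  0.1  0.3] open 1.0 j6 -1.5
grasped t 3.72 pos [0.57   0.1287 0.1108] F [-0.3  0.6 -0.2] open 0.45 j6 -1.5
lift t 4.33 pos [0.5691 0.1286 0.1804] F [-0.4  0.6 -5.3] open 0.457 j6 -1.5
over t 5.41 pos [ 0.6306 -0.1252  0.0906] F [-0.5  0.4 -4.3] open 0.452 j6 -0.34
True
bench t 6.22 pos [ 0.6302 -0.1252  0.02  ] F [ 1.4  0.5 -3. ] open 0.45 j6 -0.34
off t 7.61 pos [ 0.6312 -0.1261  0.0912] F [-0.2  0.2 -0.1] open 1.001 j6 -0.34
```

View pics/m1.png

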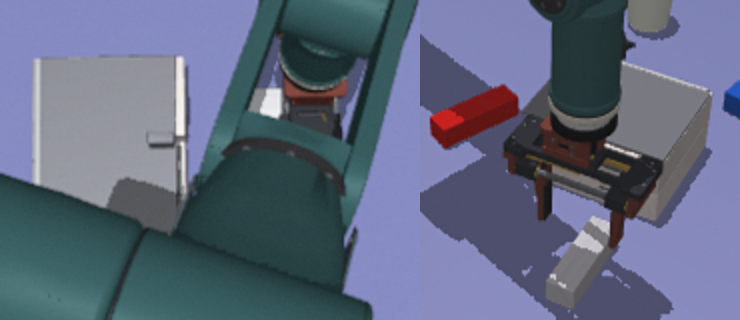

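The bar is released on the bench along device y, and the cover is closed. The f_stop fired about 15 mm early, so I'll re-measure the bar pose once the arm is at the tab.

Run:
```python
from h import *
env.line_to(tcp(62,-230,190),v=.3)
env.goto(tcp(0,-63,195),QX); st("above tab")
env.line_to(tcp(0,-63,133),v=.12,f_stop=8); env.grasp(30); st("tab gripped")
for n in("scene","top"): cv2.imwrite(f"pics/{n}2.png",env.capture(n)[:,:,::-1])
w=W(62,-230,18)
out=[]
for n in("top","scene"):
    u,v=proj(n,[w])[0].astype(int); print(n,u,v)
    im=cv2.imread(f"pics/{n}2.png")[v-40:v+40,u-40:u+40]; out.append(cv2.resize(im,(400,400),interpolation=cv2.INTER_CUBIC))
cv2.imwrite("pics/m2.png",np.hstack(out))
```

```text
above tab t 8.87 pos [0.5635 0.0379 0.1755] F [ 0.   0.  -0.5] open 0.997 j6 -0.09
tab gripped t 10.66 pos [0.5641 0.0386 0.1144] F [ 3.1  0.8 -1.7] open 0.159 j6 -0.09
top 378 201
scene 318 314
```

View pics/m2.png

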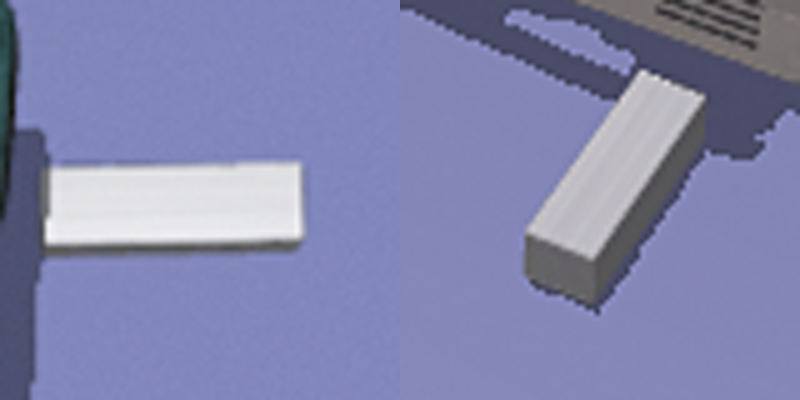

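The bar lies flat. Top-crop corners run (46,169) to (302,238); scene-crop top corners are (243,70), (305,97), (197,260), (127,233). Fitting that, then swinging the cover.

Run:
```python
from h import *
t=lambda u,v:(338+(u+.5)/5-.5,161+(v+.5)/5-.5)
s=lambda u,v:(278+(u+.5)/5-.5,274+(v+.5)/5-.5)
bt=[((65,-20,36),t(46,169)),((-65,-20,36),t(302,163)),((-65,20,36),t(302,238)),((65,20,36),t(46,243))]
bs=[((65,20,36),s(243,70)),((65,-20,36),s(305,97)),((-65,-20,36),s(197,260)),((-65,20,36),s(127,233)),((-65,-20,0),s(197,309)),((-65,20,0),s(127,282))]
for o in({"top":bt,"scene":bs},{"top":bt},{"scene":bs}):
    d,r=fit(o,[.63,-.12,1.6]); print("bar",d.round(4), abs(r).max().round(1))
    c,s_=np.cos(D[2]),np.sin(D[2]); e=d[:2]-D[:2]; print((1e3*np.array([c*e[0]+s_*e[1],-s_*e[0]+c*e[1]])).round(1), round(d[2]-np.pi/2-D[2],3))
r0,a0=np.hypot(143,33),np.arctan2(33,143)
for th in np.linspace(0,1.43,10)[1:]:
    env.line_to(tcp(0,80-r0*np.cos(th+a0),99.5+r0*np.sin(th+a0)),v=.08); o=env.observe()
    print(round(th,2),round(o["time_s"],2),o["force"].round(1),round(float(o["opening"]),3))
cv2.imwrite("pics/scene3.png",env.capture("scene")[:,:,::-1])
cv2.imwrite("pics/m3.png",cv2.resize(env.capture("scene")[120:340,240:440,::-1],(545,600)))
```

```text
bar [ 0.6298 -0.1113  1.6289] 1.6
[  61.1 -215.1] 0.022
bar [ 0.6276 -0.1103  1.6139] 1.0
[  59. -214.] 0.007
bar [ 0.6315 -0.1124  1.6247] 1.2
[  62.7 -216.3] 0.018
0.16 11.19 [4.6 2.  0.3] 0.155
0.32 11.63 [ 4.8  2.9 -0.7] 0.158
0.48 12.07 [ 5.2  2.3 -1.4] 0.158
0.64 12.52 [ 6.1  2.7 -2.7] 0.159
0.79 12.96 [ 5.6  0.9 -3.2] 0.155
0.95 13.4 [ 5.6  0.4 -4.2] 0.156
1.11 13.84 [ 5.7 -1.  -3.5] 0.156
1.27 14.28 [ 5.5 -1.6 -2.2] 0.155
1.43 14.72 [ 4.  -0.9  0.9] 0.155
```

View pics/m3.png

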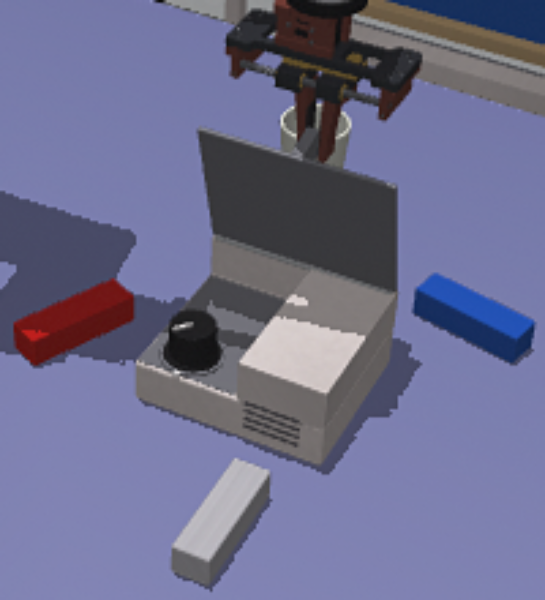

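The cover is up at about 1.43 rad. Releasing the tab and bringing the bar to the shelf promptly, with the tool leaning slightly away from the cover.

Run:
```python
from h import *
ax=np.array([np.cos(D[2]),np.sin(D[2]),0])
Rt=Rn.from_rotvec(.2*ax); QT=(Rt*Rn.from_quat(QX)).as_quat(); zt=Rn.from_quat(QT).apply([0,0,1]); print("ztool",zt.round(2))
g=lambda x,y,z: W(x,y,z)+G*zt
xb=61
for p in(g(xb,-235,130),g(xb,-235,26),g(xb,-235,145),g(xb,-40,125)): assert env.solve_ik(p,QT) is not None
env.open_gripper()
env.line_to(tcp(0,96,325),v=.3); env.line_to(tcp(0,-20,325),v=.35); st("clear")
env.goto(g(xb,-235,110),QT)
env.line_to(g(xb,-235,26),v=.15,f_stop=10); st("at bar")
env.grasp(60); st("bar")
env.line_to(g(xb,-235,138),v=.2); 
env.line_to(g(62,-44,138),v=.2); st("before")
env.line_to(g(62,-44,126),v=.1)
cv2.imwrite("pics/scene4.png",env.capture("scene")[:,:,::-1])
env.line_to(g(62,-14,125.5),v=.08,f_stop=25); st("in")
print(env.line_to(g(62,-14,123.5),v=.05,f_stop=20)); st("down")
cv2.imwrite("pics/scene5.png",env.capture("scene")[:,:,::-1])
f=lambda n:cv2.resize(cv2.imread(f"pics/{n}.png")[120:320,270:420],(400,533))
cv2.imwrite("pics/m5.png",np.hstack([f("scene4"),f("scene5")]))
```

```text
ztool [-0.01  0.2  -0.98]
clear t 16.93 pos [0.5607 0.0805 0.3046] F [-0.7 -0.1  0.2] open 1.002 j6 -0.01
at bar t 18.82 pos [ 0.631  -0.1273  0.0085] F [-0.1 -0.4 -0.2] open 0.997 j6 -0.57
bar t 19.62 pos [ 0.6301 -0.1274  0.0077] F [-0.6 -0.9  1.4] open 0.452 j6 -0.57
before t 21.44 pos [0.6246 0.0626 0.1195] F [-0.8 -0.5 -4.4] open 0.451 j6 -0.27
in t 22.1 pos [0.6238 0.0829 0.1063] F [ 0.6 -0.9 -2.6] open 0.452 j6 -0.24
True
down t 22.32 pos [0.6239 0.085  0.106 ] F [-0.2 -1.1  2.5] open 0.447 j6 -0.23
```

View pics/m5.png

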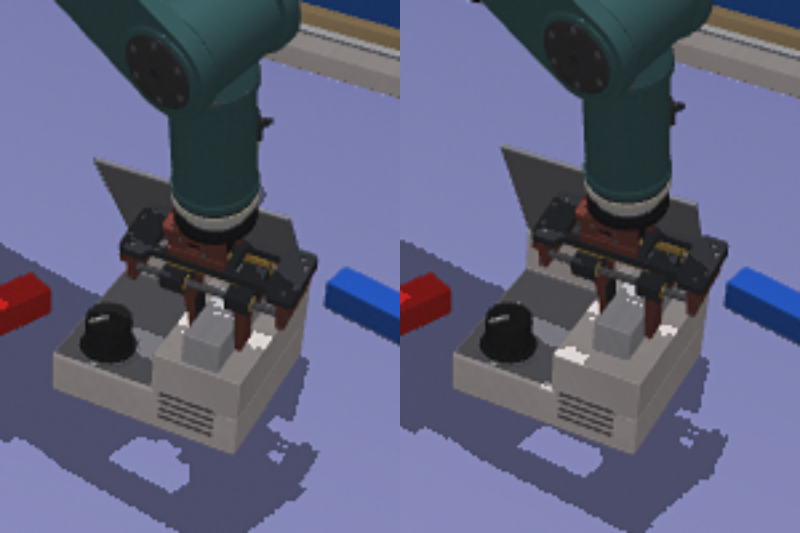

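The left half shows the approach, the right half the bar on the shelf; the cover is still steep. The force stop ended the push about 9 mm short, so I continue with a small lift.

Run:
```python
from h import *
ax=np.array([np.cos(D[2]),np.sin(D[2]),0])
QT=(Rn.from_rotvec(.2*ax)*Rn.from_quat(QX)).as_quat(); zt=Rn.from_quat(QT).apply([0,0,1])
g=lambda x,y,z: W(x,y,z)+G*zt
st()
print(env.line_to(env.observe()["tool_pos"]+[0,0,.002],v=.04)); st("up")
print(env.line_to(g(62,-14,126.3),v=.04,f_stop=30)); st("in")
print(env.line_to(g(62,-14,124.3),v=.03,f_stop=15)); o=st("down")
env.open_gripper(); st("rel")
env.line_to(env.observe()["tool_pos"]-.08*zt,v=.15)
env.line_to(env.observe()["tool_pos"]+[0,-.15,.06],v=.25); st("away")
for n in("scene","top"): cv2.imwrite(f"pics/{n}6.png",env.capture(n)[:,:,::-1])
a=cv2.imread("pics/top6.png")[170:280,235:335]; b=cv2.imread("pics/scene6.png")[150:290,280:400]
cv2.imwrite("pics/m6.png",np.hstack([cv2.resize(a,(400,440),interpolation=cv2.INTER_CUBIC),cv2.resize(b,(377,440),interpolation=cv2.INTER_CUBIC)]))
```

```text
t 22.37 pos [0.6238 0.085  0.1059] F [ 0.7 -0.4  3.5] open 0.454 j6 -0.23
False
up t 22.62 pos [0.6235 0.085  0.1075] F [ 0.6 -1.4 -5.6] open 0.452 j6 -0.23
False
in t 22.98 pos [0.6233 0.0912 0.1075] F [-0.1 -7.6 -3.3] open 0.454 j6 -0.21
False
down t 23.23 pos [0.6235 0.0924 0.1062] F [-0.6 -5.1 -0.7] open 0.453 j6 -0.21
rel t 24.11 pos [0.6233 0.0935 0.106 ] F [0.2 0.8 0.5] open 0.997 j6 -0.21
away t 25.58 pos [ 0.6227 -0.0713  0.2427] F [-0.7  0.8 -1.1] open 0.999 j6 -0.4
```

View pics/m6.png

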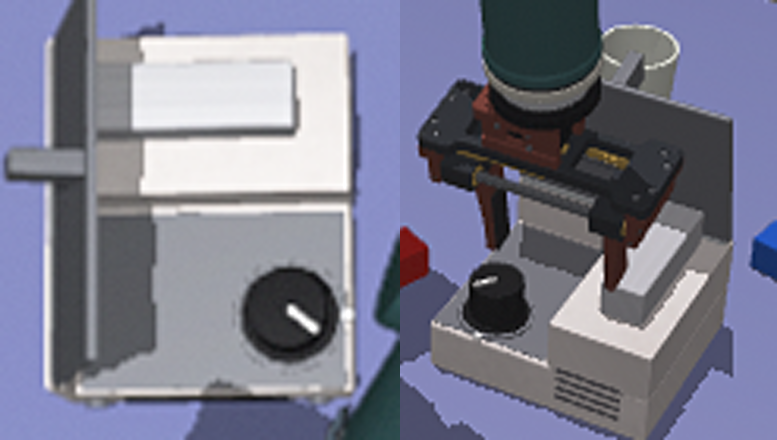

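The bar lies on the shelf with its end against the cover, which stands steep. The dial line runs from crop (287,308) to (318,332), about 0.65 rad from the mark. I'll compute it exactly by back-projecting onto the dial top, check the cover is at rest, and turn.

```bash
cat >> h.py <<'E'
def dial(cam,im):  # angle of the white line on the dial top (z .091), from a rectified patch in device axes, 0.25 mm/px
    n=21; P=[(-58-n,-52-n),(-58+n,-52-n),(-58+n,-52+n),(-58-n,-52+n)]
    px=proj(cam,[W(x,y,91) for x,y in P]).astype(np.float32); S=8*n
    H=cv2.getPerspectiveTransform(px,np.array([(0,0),(S,0),(S,S),(0,S)],np.float32))
    w=cv2.cvtColor(cv2.warpPerspective(im,H,(S,S),flags=cv2.INTER_CUBIC),cv2.COLOR_RGB2GRAY)
    yy,xx=np.nonzero(w>130); x,y=(xx-S/2)/4,(yy-S/2)/4; k=np.hypot(x,y)<19; x,y=x[k],y[k]
    v=cv2.fitLine(np.c_[x,y].astype(np.float32),cv2.DIST_L2,0,.01,.01).ravel()
    d=v[:2]*np.sign(v[0]*x.mean()+v[1]*y.mean()); return np.arctan2(-d[0],-d[1]),len(x),v.round(2)
E
python3 - <<'E'
from h import *
for n in("top","scene"): print(n,dial(n,cv2.imread(f"pics/{n}6.png")[:,:,::-1]))
a=env.capture("top"); t0=env.observe()["time_s"]; print(dial("top",a))
old=cv2.imread("pics/top6.png")[:,:,::-1]
d=np.abs(a.astype(int)-old)[165:270,235:275].max(2); print("cover region diff px>25:",(d>25).sum(),t0)
phi,_,_=dial("top",a)
q0,q1=quat(-phi/2),quat(phi/2)
j0=env.solve_ik(tcp(-58,-52,80),q0); j1=env.solve_ik(tcp(-58,-52,80),q1); print(phi,j0.round(2),j1.round(2))
E
```

```text
top (np.float64(0.6977276364744291), 1742, array([ 0.64,  0.77, -6.19, -7.59], dtype=float32))
scene (np.float64(0.6800865059448303), 1393, array([ 0.63,  0.78, -5.39, -9.36], dtype=float32))
(np.float64(0.6971078726075213), 1745, array([ 0.64,  0.77, -6.19, -7.59], dtype=float32))
cover region diff px>25: 0 25.7333
0.6971078726075213 [-0.04  0.44  1.88 -0.    0.82  0.27] [-0.04  0.44  1.88 -0.    0.82 -0.43]
```

Run:
```python
from h import *
phi=.69
env.goto(tcp(-58,-60,190),quat(-phi/2)); env.line_to(tcp(-58,-52,170),v=.1); st("above")
print(env.line_to(tcp(-58,-52,80),v=.1,f_stop=8)); st("at dial")
env.grasp(25); st("grip")
p=env.observe()["tool_pos"]
for k in(-.25,0,.25,.5): env.goto(p,quat(k*phi)); st("turn")
env.dwell(.2); env.open_gripper(); env.line_to(tcp(-58,-52,175),v=.12)
env.line_to(tcp(-58,-230,240),v=.25); env.dwell(.3); st("away")
ims={n:env.capture(n) for n in("scene","top")}
for n,im in ims.items(): cv2.imwrite(f"pics/{n}7.png",im[:,:,::-1]); print(n,dial(n,im))
a=cv2.imread("pics/top7.png")[170:280,235:335]; b=cv2.imread("pics/scene7.png")[150:290,280:400]
cv2.imwrite("pics/m7.png",np.hstack([cv2.resize(a,(400,440),interpolation=cv2.INTER_CUBIC),cv2.resize(b,(377,440),interpolation=cv2.INTER_CUBIC)]))
```

```text
above t 26.85 pos [0.5058 0.0467 0.1512] F [-0.6 -0.4  0.1] open 1.0 j6 0.27
False
at dial t 27.9 pos [0.5055 0.0474 0.0618] F [-0.9 -0.7  0. ] open 1.001 j6 0.27
grip t 28.6 pos [0.506  0.0472 0.0615] F [ 3.5 -2.2 -0.9] open 0.544 j6 0.27
turn t 28.89 pos [0.5059 0.0472 0.0615] F [0.9 0.2 0.6] open 0.544 j6 0.1
turn t 29.18 pos [0.5057 0.0472 0.0615] F [0.5 0.6 0.4] open 0.541 j6 -0.07
turn t 29.46 pos [0.5056 0.0472 0.0615] F [0.3 0.1 1.4] open 0.543 j6 -0.24
turn t 29.74 pos [0.5055 0.0471 0.0615] F [-1.6 -1.1  1.6] open 0.543 j6 -0.42
away t 32.88 pos [ 0.5111 -0.1295  0.221 ] F [-0.4  0.9 -0.4] open 0.997 j6 -0.76
scene (np.float64(-0.010028199978592705), 1120, array([ 1.000e-02, -1.000e+00,  1.120e+00, -1.138e+01], dtype=float32))
top (np.float64(0.0042752780904151185), 1785, array([ 0.  ,  1.  , -0.03, -9.81], dtype=float32))
```

View pics/m7.png

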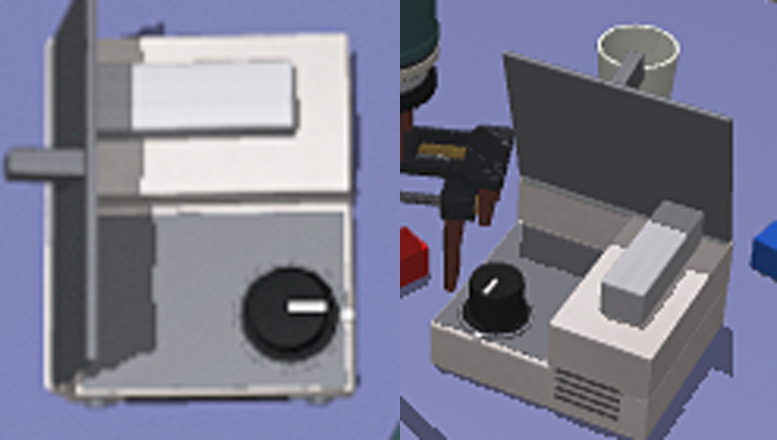

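Run:
```python
from h import *
for th in(1.05,1.15,1.25,1.35): print(th,proj("top",[W(-105,80-160*np.cos(th),99.5+160*np.sin(th))]).round(1),proj("scene",[W(105,80-160*np.cos(th),99.5+160*np.sin(th))]).round(1))
print("observed top ~(258.5,259.5), scene ~",280+(732-400)/3.14,150+118/3.14)
a,b=[cv2.imread(f"pics/top{k}.png").astype(int)[165:270,235:275] for k in(6,7)]; print("cover change px",(abs(a-b).max(2)>25).sum())
a,b=[cv2.imread(f"pics/top{k}.png").astype(int) for k in(0,7)]
for n,(x0,x1,y0,y1) in dict(bottle=(455,515,255,310),box=(455,525,150,245),beaker=(115,180,240,290)).items(): print(n,(abs(a-b).max(2)>40)[y0:y1,x0:x1].sum())
env.job_done()
```

```text
1.05 [[278.5 260.1]] [[378.3 200.9]]
1.15 [[271.4 259.8]] [[380.7 195.7]]
1.25 [[263.9 259.6]] [[383.2 190.9]]
1.35 [[256.2 259.5]] [[385.7 186.5]]
observed top ~(258.5,259.5), scene ~ 385.73248407643314 187.5796178343949
cover change px 0
bottle 0
box 99
beaker 0
the job is handed in; nothing more can be done
```

I finished the job and handed it in at about 33 s of the 72 s allowed; no verdict was reported. I put the bar on the bench, swung the cover up by its tab to about 1.43 rad and released it. Then I laid the bar on the shelf with its end against the cover, and turned the dial counterclockwise from about 0.70 rad to the mark.

**Last checks:**
- **Dial:** it reads +0.004 rad in the top view and -0.010 rad in the scene view.
- **Cover:** it stands at about 1.32 rad, and its part of the image did not change over the last 7 s.
- **Bar:** it is lying flat on the shelf, and the gripper is clear of everything.
- **Bottle and beaker:** their image regions are unchanged since the start.

**What did not go cleanly:**
- **Early drop:** when I first put the bar down, the force stop fired early. It was let go about 15 mm above the bench height and ended about 15 mm off target, so I re-measured it before picking it up again.
- **Short push:** the first push on the shelf stopped about 9 mm short, and I completed it with a second push.
- **Slide box:** 99 pixels differ in its image region at the end. The arm never went near it, so I think this is the arm's shadow, but I did not verify that.

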